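# Latch the balloon-weight mould shut

### The job

Close up the two-part balloon-weight mould with its draw latch: lift the claw over the brass keeper by its yellow tab, drop it behind and draw it back by feel until it bears on the keeper, only then let go and swing the red lever over centre, all the way down onto the mould. Finish by pressing the red grip firmly home with about 15 N for half a second. Never load the grip, or the claw on the keeper, with more than 25 N, and leave the two balloon weights and the glitter tin beside it where they are.

Things in the scene. Friction and masses are not known exactly. Their poses are not given: they have to be found in the camera images.
- mould: Two-part mould on a fixed plywood board 240x110x12 mm. Origin: centre of the board's underside; z up; +x runs from the grey sliding front half (x -105 to 0 mm, carries lever and claw) to the blue fixed rear half (0 to 105, carries the keeper); both 90 mm wide, tops at z 62. The latch lies on top along y = 0 and moves only in the mould's x-z plane (its hinge axes are along y).
- keeper: Keeper bracket on the rear half; its brass nose is a hook 20 mm wide, top at mould z 82 mm, lip 5 mm thick overhanging 3 mm to +x. Origin: foot of the nose's far (+x) face (mould x 56, z 64 mm) at mid setting of its adjusting screw. The screw holds the nose firmly, anywhere within 3 mm either way along x: that setting is NOT measured. 13 mm free height under the lip.
- wear_plate (a point): Centre of the steel wear plate's top (60 mm along x, 40 mm wide, centred at mould x 62, top at z 64 mm) on the rear half, behind and under the keeper nose. The unhooked claw's bar, dropped behind the nose, lies on it with its centre at mould z 67 mm.
- claw_rod (a point): Centre of the claw's round cross bar (6 mm thick, along the mould's y). The claw is a frame of two rods 35 mm apart, hinged freely on the lever's crank pin 95 mm from the bar; it falls by its weight and at the start lies loose on the nose. Hooked: bar behind (+x of) the nose's far face and under its lip, centre below mould z 75 mm.
- claw_tab (a point): Top centre of the yellow tab on the claw's end: 14 mm wide (along the mould's y; grasp across it from above), 5 mm thick, 44 mm high. With the claw level it stands 9 mm beyond the bar (+x) and its top is 44 mm above the bar's centre. Grasp it 25 mm or more above the bar: the fingertips must stay above the nose.
- claw_bar: The claw's far half: bar, rod ends and yellow tab, one steel part, sprung on the claw. Origin on the crank pin at rest; +x points along the claw to the bar, 95 mm away; z along the tab.
- front_half (a joint): Gap between the mould halves in m: 0.006 open (spring pins hold it so with 5 N), 0 closed. Lever pivot and claw move to the mould's -x by the gap.
- lever (a joint): Lever angle in rad: 0 lying down on its firm stop, pointing to the mould's -x; 1.57 upright; stop at 2.6, leaning to +x. Friction (0.045 N m) holds it where it is left; it follows the claw when that is pulled (3 N). Dead centre is at about 0.2; past it the lever need not fall home by itself. To carry the bar past the nose it opens to about 2 rad.
- lever_pivot (a point): On the lever's hinge axis: mould x -25 mm less the gap, z 73 mm. The crank pin that pulls the claw is 16 mm from it, in the direction of the lever angle less 0.21 rad. The claw is sprung: hooked, the lever first shuts the gap, then stretches the claw (9 to 20 N in the bar), which takes up to about 8 N at the red grip.
- lever_grip: Red grip of the lever, 42x24x9 mm, 31 to 73 mm from the pivot. Origin on the pivot axis; its -x axis points along the lever to the grip's end, its z is the normal of the pushing face. A firm press on this part is 8 to 25 N.
- lever_press (a point): Middle of the red grip's pushing face, 52 mm from the pivot along the lever and 5 mm above its middle line; it looks up when the lever lies down, to the mould's +x when it stands upright.
- weight_red: Bystander: red balloon weight, 64x64x72 mm, origin under its centre. Leave it.
- weight_gold: Bystander: gold balloon weight, 64x64x72 mm, origin under its centre. Leave it.
- glitter: Bystander: purple-lidded glitter tin, 62 mm across, 22 mm high, origin under its centre. Leave it.

How it is judged:
On the way, in this order (a step that is already met when the one before it is completed fails the run):
1. the claw's bar is down behind the keeper nose (below z 75.5 mm, beyond x 52 mm of the mould) and drawn back by the fingers so that it bears on the keeper with more than 2.5 N (x of claw_rod in the frame of mould above 0.052 m and z of claw_rod in the frame of mould below 0.0755 m and contact force between claw_bar and keeper above 2.5 N and contact force between the fingers and claw_bar above 0.5 N), for 0.2 s.
2. the lever is down on its stop (below 0.05 rad) with the claw hooked, and the fingers press its red grip with 8 N or more for 0.4 s (x of claw_rod in the frame of mould above 0.052 m and z of claw_rod in the frame of mould below 0.0755 m and value of joint lever below 0.05 rad and contact force between the fingers and lever_grip above 8 N), for 0.4 s.
At the end, for the whole second after the job is handed in: the lever lies home within 0.05 rad, the claw's bar is under the keeper's lip (beyond x 52 mm, below z 75.5 mm of the mould) and pulls on it with more than 6 N, the gap between the halves is under 1.2 mm (x of claw_rod in the frame of mould above 0.052 m and z of claw_rod in the frame of mould below 0.0755 m and value of joint lever below 0.05 rad and value of joint front_half below 0.0012 m and contact force between claw_bar and keeper above 6 N); the robot touches nothing.
It fails at once if the red grip is pressed with more than 25 N (contact force between any of the fingers, the arm and lever_grip above 25 N).
It fails at once if the claw is wrenched or jammed on the keeper with more than 25 N (contact force between claw_bar and keeper above 25 N).
It fails at once if a balloon weight or the glitter tin is moved more than 20 mm (distance of any of weight_red, weight_gold, glitter from where it was at the start of the episode above 0.02 m).
It also fails if it takes over 72 s, if anything falls off the work surface, if the arm or the gripper's body presses on something with over 40 N, if the wrist force passes 120 N, or if a joint passes its speed limit or range.

### The arm

A 6-joint arm with a two-finger parallel gripper is mounted at the origin on a cart in front of the work surface, level with it; the furniture and walls round the work are solid. World frame = base frame: x ahead of the robot, y to its left, z up, the work surface at z = 0. Lengths are in m, angles in rad, forces in N, time in s.
With the tool pointing down it reaches from about 0.25 to 0.775 m from the base axis. Payload 4 kg.
Tool frame: the origin (TCP) lies midway between the tips of the shut fingers; the grasp point (between the pads) lies 19 mm behind it (robot.tcp_to_grasp is the distance from the TCP to the grasp point, in m); z points along the fingers, y is the line along which they close (so a half turn about z gives the same grasp; the last joint's range is limited). The gripper opens to 94 mm and grips with 3 to 60 N. Pads are 16 mm wide; open, the fingers measure 119 mm over their backs; the gripper's body (75 mm by 177 mm) begins 78 mm behind the grasp point.
Start: joints at [1.21, 0.087, 1.371, -0, 1.684, -0.103], TCP at [0.14, 0.532, 0.206] pointing down, gripper open.
Joint ranges: [-3.1, 3.1], [-0.76, 2.03], [0.27, 2.55], [-1.08, 4.22], [0.17, 2.65], [-2.57, 2.57]. Speed limits (rad/s): [2.79, 2.79, 3.14, 3.14, 3.14, 3.14].

### API

Orientations are given as [roll, pitch, yaw] about the fixed x, y, z axes, in that order (R = Rz(yaw) Ry(pitch) Rx(roll)).
In Python, from bench import robot, viewer gives the robot as it stands. The module is installed in compiled form; this text tells all that it offers.
- The arm moves only by the shell command python3 -m handwheel 'ROWS' [OPENING]. ROWS is JSON, a list of rows, each a list of 6 numbers: the shift along the tool's x, y, z in units of 0.2 m (1.0 is 0.2 m), then the turn, a rotation vector about the tool's x, y, z in units of 30 degrees (1.0 is 30 degrees). In form: [[x, y, z, wx, wy, wz], ...]. A call has 1 to 10 rows; each row is the pose to reach, as a shift and turn from the pose commanded when the call began, along the tool's axes at that moment; what a row does not reach only later rows make up. A row lasts 1/12 s, in which the tool goes at most 41.7 mm and 7.16 degrees, less where a joint would pass 70% of its speed; a pose out of reach is approached as far as the arm can. A call with a number of a shift or a turn outside -1 to 1 is refused whole. A call with a gripper value outside its range is refused whole. OPENING is the gripper's target within -1 to 1 (shut at 1, half-way at 0, fully open at -1), set as the call begins (- or left out, the last holds). The fingers move at their own pace and stop on an object; the grip force is fixed at half the most. Time passes only in rows, so rows that repeat a pose let the fingers close. It gives the time, the measured TCP pose, the force, the opening and the grip force at its end, in the units of the state.
- robot.get_obs(): the state, without advancing time (a new reading comes with each control period).
- viewer.snapshot(name): name is "scene" or "top"; returns the picture (400x640x3 uint8, red, green, blue); there is no depth.
- viewer.calibration(name): a dict with "fx", "fy", "cx", "cy" (pixels), "k1" (the pictures are not rectified: a ray, as slopes to the right and down, at radius r is drawn at 1 + k1 r^2 times it, then the intrinsics apply), "R" (3x3) and "t" (3): a world point X has camera coordinates R X + t. Camera axes: x right, y down, z forward; pixel columns grow to the right and rows downward; lengths in m; the calibration is good to about 2 mm. A picture is of the moment at which its call begins. calibration takes no time and is no camera call.
- robot.close_job(): hands the job in; it is judged then, once.
The state is a dict: "time": time; "joint_positions": joint angles; "qvel": joint speeds; "joint_torque": joint torques, N m; "tool_pos": TCP position; "ee_rot": TCP orientation; "wrist_force": force on the tool from outside, world axes, zero at the start; "wrist_torque": the same for the moment, N m; "width": finger opening in m; "finger_force": force on a finger pad.
Only numpy, scipy, OpenCV 4.12 (cv2) and the standard library are available. Lean on these libraries where they do the work, as an engineer would, in place of code of your own. Each camera call takes 0.05 s, during which the arm holds its last target. There are 200 camera calls.

## Working session

There is one attempt and no reset: what is moved stays moved. The work goes in short steps, Python scripts to look and compute and a shell command to move; the robot and the scene stay as the last step left them, time stands still between calls to the robot, and variables do not carry over. Pictures are saved under pics/ and viewed, at most 13 in all, crops included, and the job is handed in when it is done.

```bash
mkdir -p pics; python3 - <<'E'
from bench import robot, viewer
import cv2
o=robot.get_obs()
print({k:(o[k] if not hasattr(o[k],'round') else o[k]) for k in o})
for n in("scene","top"):
    im=viewer.snapshot(n); cv2.imwrite(f"pics/{n}0.png",im[:,:,::-1]); c=viewer.calibration(n); print(n,c)
E
```

```text
{'time': 0.0, 'joint_positions': array([ 1.20990765e+00,  8.79303826e-02,  1.37219960e+00,  8.03159850e-07,
        1.68360863e+00, -1.03074549e-01]), 'qvel': array([ 0.00136317,  0.00021884, -0.00046549,  0.00077175, -0.00023142,
       -0.0001461 ]), 'joint_torque': array([ 3.31996789e-04, -3.40174341e+01, -3.02431440e+01,  7.18756858e-02,
        3.27566173e-02, -1.35870214e-04]), 'tool_pos': array([0.14003265, 0.53132094, 0.20434536]), 'ee_rot': array([-3.13945816e+00, -2.21596738e-04,  2.88377838e+00]), 'wrist_force': array([0.11841403, 1.24350777, 0.34181386]), 'wrist_torque': array([-0.01066149, -0.00983367,  0.01002441]), 'finger_force': 0.0, 'width': 0.09386097585245132}
scene {'fx': 472.7833660636816, 'fy': 472.7833660636816, 'cx': 310.4493669637358, 'cy': 199.04957337851843, 'k1': -0.1224555223580139, 'R': array([[ 0.82931272, -0.55857002,  0.01549032],
       [-0.24033074, -0.38157293, -0.89254873],
       [ 0.50446165,  0.73647921, -0.45068483]]), 't': array([-0.42499621,  0.24328939,  0.73561301])}
top {'fx': 395.5044399723399, 'fy': 395.5044399723399, 'cx': 312.39150589323594, 'cy': 195.77901105173243, 'k1': -0.05098585711322143, 'R': array([[ 0.01118651, -0.99907194,  0.04159483],
       [-0.98969235, -0.01700164, -0.142197  ],
       [ 0.14277221, -0.0395754 , -0.98896405]]), 't': array([0.01937815, 0.54450853, 0.85380963])}
```

View pics/scene0.png

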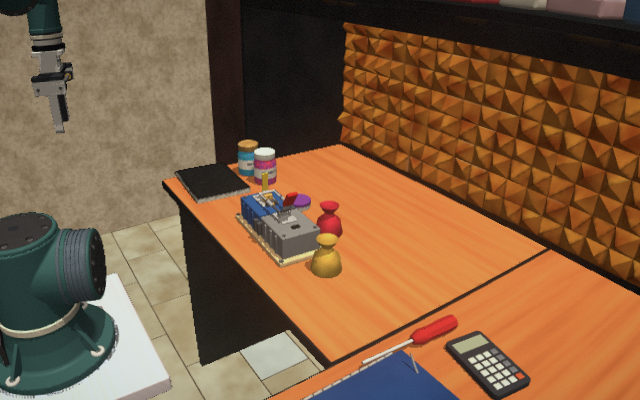

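View pics/top0.png

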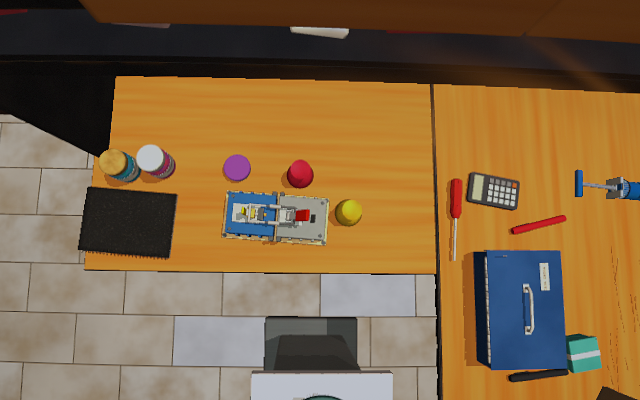

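The mould is at about (275,218) in the top view, with blue rear half to the left (world +y) and grey front half to the right; the weights and tin lie above and right of it. Next I'll enlarge both views.

```bash
cat > h.py <<'E'
from bench import robot, viewer
import cv2, numpy as np
def und(n,uv):
    c=viewer.calibration(n);K=np.array([[c['fx'],0,c['cx']],[0,c['fy'],c['cy']],[0,0,1.]])
    p=cv2.undistortPoints(np.array(uv,float).reshape(-1,1,2),K,np.array([c['k1'],0,0,0,0.])).reshape(-1,2)
    return c,p
def ray(n,uv):
    c,p=und(n,uv); d=np.c_[p,np.ones(len(p))]@c['R']; return -c['R'].T@c['t'],d
def onz(n,uv,z):
    o,d=ray(n,uv); return o+d*((z-o[2])/d[:,2:3])
def two(uv1,uv2,n1='scene',n2='top'):
    o1,d1=ray(n1,[uv1]);o2,d2=ray(n2,[uv2]);A=np.c_[d1[0],-d2[0]]
    s=np.linalg.lstsq(A,o2-o1,rcond=None)[0];a=o1+s[0]*d1[0];b=o2+s[1]*d2[0];return (a+b)/2,np.linalg.norm(a-b)
def proj(n,X):
    c=viewer.calibration(n);K=np.array([[c['fx'],0,c['cx']],[0,c['fy'],c['cy']],[0,0,1.]])
    return cv2.projectPoints(np.atleast_2d(X).astype(float),cv2.Rodrigues(c['R'])[0],c['t'],K,np.array([c['k1'],0,0,0,0.]))[0].reshape(-1,2)
def pose(): # board quad: mould -> world fit
    return np.load('mould.npy')
E
python3 - <<'E'
import cv2,numpy as np
t=cv2.imread('pics/top0.png')[180:255,212:342];s=cv2.imread('pics/scene0.png')[160:280,225:355]
cv2.imwrite('pics/topc.png',cv2.resize(t,None,fx=6,fy=6,interpolation=cv2.INTER_CUBIC))
cv2.imwrite('pics/scenec.png',cv2.resize(s,None,fx=5,fy=5,interpolation=cv2.INTER_CUBIC))
E
```

```text
(no output)
```

View pics/topc.png

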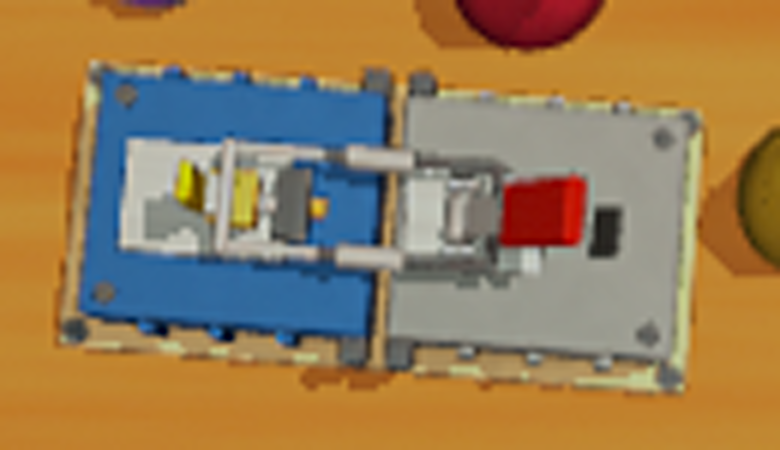

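View pics/scenec.png

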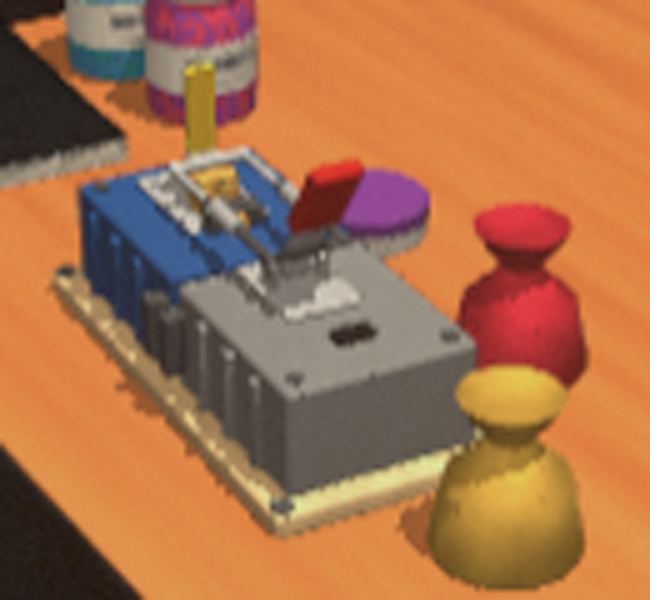

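Top crop: board corners about (95,62), (60,345), (680,392), (703,112); claw bar at x≈225, yellow tab top at (188,185), red grip (500–585, 180–245). The scene crop shows the lever raised and the claw lying on the nose, tab top (200,65). Now I'll fit the mould pose.

```bash
cat >> h.py <<'E'
def M2W(p): 
    x,y,a=np.load('mould.npy');c,s=np.cos(a),np.sin(a);p=np.atleast_2d(p)
    return np.c_[x+c*p[:,0]-s*p[:,1],y+s*p[:,0]+c*p[:,1],p[:,2]]
def W2M(p):
    x,y,a=np.load('mould.npy');c,s=np.cos(a),np.sin(a);p=np.atleast_2d(p)-[x,y,0]
    return np.c_[c*p[:,0]+s*p[:,1],-s*p[:,0]+c*p[:,1],p[:,2]]
E
python3 - <<'E'
from h import *
T=lambda q:(np.array(q,float)+.5)/6-.5+[212,180]
S=lambda q:(np.array(q,float)+.5)/5-.5+[225,160]
W=np.r_[onz('top',T([(95,62),(60,345),(680,392),(703,112)]),.012),onz('top',T([(103,72),(388,93),(368,337),(80,312)]),.062),
 onz('scene',S([(52,278),(280,528)]),.012)]
P=np.array([(120,-55),(120,55),(-120,55),(-120,-55),(105,-45),(0,-45),(0,45),(105,45),(120,55),(-120,55)])/1e3
def fit(W):
    wc,pc=W[:,:2].mean(0),P[:len(W)].mean(0);a=W[:,:2]-wc;b=P[:len(W)]-pc
    th=np.arctan2((b[:,0]*a[:,1]-b[:,1]*a[:,0]).sum(),(a*b).sum());c,s=np.cos(th),np.sin(th)
    return np.r_[wc-np.array([[c,-s],[s,c]])@pc,th]
m=fit(W[:8]);np.save('mould.npy',m);print(m,np.degrees(m[2]));print((W2M(W)[:,:2]-P)*1e3)
# top of tab, bar
X,e=two(S((200,66)),T((180,188)));print('tab top',W2M(X)*1e3,e)
print('bar (z85)',W2M(onz('top',T([(228,140),(218,250)]),.085))*1e3)
X,e=two(S((352,166)),T((582,212)));print('grip end',W2M(X)*1e3,e)
X,e=two(S((335,165)),T((580,180)));print('grip end far corner',W2M(X)*1e3,e)
E
```

```text
[0.49645203 0.10942439 1.50552805] 86.2604032679056
[[-2.70921785  0.65638667]
 [-1.01015139 -0.1868831 ]
 [ 2.88385885 -0.99174071]
 [ 1.74709424  0.76811423]
 [-0.31521675  1.27704093]
 [ 0.71427688  0.43539267]
 [-0.01215053 -0.64182613]
 [-1.29849345 -1.31648456]
 [-6.33643894  0.99977497]
 [-3.18165018 -0.13230794]]
tab top [[ 61.83710552   0.93543251 130.48929582]] 0.0036990270281170184
bar (z85) [[ 54.05487529 -19.95501157  85.        ]
 [ 53.72286358  19.07085299  85.        ]]
grip end [[-72.65247402  -2.09934769 137.60997592]] 0.005732237760098502
grip end far corner [[-67.85022442  -5.72362807 136.17621543]] 0.009896120486226111
```

```bash
cat >> h.py <<'E'
from scipy.spatial.transform import Rotation as Ro
def go(mx,mz,my=0,o=None):
    "tool-axis shift units to TCP at mould (mx,my,mz) mm from measured pose"
    o=o or robot.get_obs();R=Ro.from_euler('xyz',o['ee_rot'])
    t=M2W([mx/1e3,my/1e3,mz/1e3])[0]
    T=Ro.from_euler('xyz',[np.pi,0,np.load('mould.npy')[2]])
    return np.round(R.inv().apply(t-o['tool_pos'])/.2,4),np.round(np.degrees((R.inv()*T).as_rotvec())/30,4)
def st():
    o=robot.get_obs();a=np.load('mould.npy')[2];c,s=np.cos(a),np.sin(a);f=o['wrist_force']
    print('t%.2f'%o['time'],'mould tcp mm',np.round(W2M(o['tool_pos'])[0]*1e3,1),'F mould',np.round([c*f[0]+s*f[1],-s*f[0]+c*f[1],f[2]],1),'w',round(o['width']*1e3,1),'ff',np.round(o['finger_force'],1))
E
python3 - <<'E'
from h import *
st();print(go(62.5,180))
p0=np.array([.14,.532,.206]);p1=M2W([.0625,0,.18])[0];y0,y1=2.884,np.load('mould.npy')[2]
for k in range(3):
    R=Ro.from_euler('xyz',[np.pi,0,y0+(y1-y0)*k/3]);print(R.inv().apply((p1-p0)/3)/.2,np.degrees(y0-y1)/90)
E
```

```text
t0.10 mould tcp mm [397.8 383.2 204.4] F mould [-0.3 -0.1 -0.5] w 93.9 ff 0.0
(array([-2.2012, -1.2786,  0.1242]), array([-3.4000e-03,  2.2000e-03,  2.6322e+00]))
[-0.73399588 -0.42746359  0.04333333] 0.8775624983091533
[-0.84744126 -0.05760539  0.04333333] 0.8775624983091533
[-0.78509089  0.32420264  0.04333333] 0.8775624983091533
```

```bash

python3 -m handwheel '[[-0.734,-0.427,0,0,0,0.878],[-0.734,-0.427,0,0,0,0.878],[-0.734,-0.427,0,0,0,0.878],[-0.734,-0.427,0,0,0,0.878],[-0.734,-0.427,0,0,0,0.878]]' -1
python3 -m handwheel '[[-0.847,-0.058,0,0,0,0.878],[-0.847,-0.058,0,0,0,0.878],[-0.847,-0.058,0,0,0,0.878],[-0.847,-0.058,0,0,0,0.878],[-0.847,-0.058,0,0,0,0.878]]'
python3 -m handwheel '[[-0.785,0.324,0.04,0,0,0.878],[-0.785,0.324,0.04,0,0,0.878],[-0.785,0.324,0.04,0,0,0.878],[-0.785,0.324,0.04,0,0,0.878],[-0.785,0.324,0.04,0,0,0.878],[-0.785,0.324,0.04,0,0,0.878],[-0.785,0.324,0.04,0,0,0.878]]'
python3 - <<'E'
from h import *
st();print(go(62.5,150))
im=viewer.snapshot('top')[150:270,190:350,::-1];im2=viewer.snapshot('scene')[110:270,200:360,::-1]
a=cv2.resize(im,(640,480),interpolation=2);cv2.imwrite('pics/a1.png',cv2.resize(im2,None,fx=3.7,fy=3.7,interpolation=2))
E
```

```text
time: 0.52
tool_pos: [0.2643, 0.4075, 0.2051]
ee_rot: [-3.141, 0.004, 2.414]
wrist_force: [-0.2, 1.0, 0.1]
width: 0.0941
finger_force: 0.0
time: 0.93
tool_pos: [0.3841, 0.2874, 0.2049]
ee_rot: [3.141, 0.003, 1.955]
wrist_force: [-0.3, 0.2, 0.4]
width: 0.0936
finger_force: 0.0
time: 1.52
tool_pos: [0.4998, 0.1725, 0.197]
ee_rot: [-3.14, -0.001, 1.506]
wrist_force: [0.3, -0.5, -0.1]
width: 0.0943
finger_force: 0.0
t1.52 mould tcp mm [ 63.2   0.8 197. ] F mould [-0.4 -0.3 -0.1] w 94.3 ff 0.0
(array([-0.0034,  0.0045,  0.2349]), array([-0.0035, -0.0015,  0.0014]))
```

View pics/a1.png

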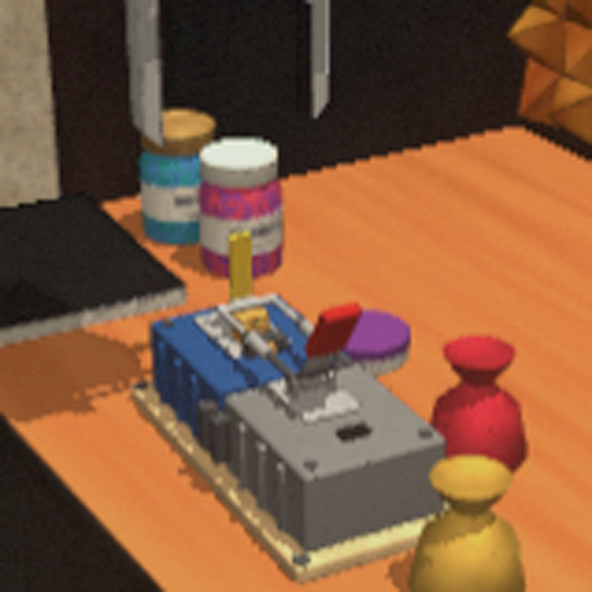

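Fingers (tips at crop (150,140) and (320,115)) straddle the yellow tab (240,235). Descend and look from close.

```bash

python3 -m handwheel '[[-0.003,0.0045,0.2,0,0,0],[-0.003,0.0045,0.35,0,0,0],[-0.003,0.0045,0.44,0,0,0],[-0.003,0.0045,0.44,0,0,0],[-0.003,0.0045,0.44,0,0,0],[-0.003,0.0045,0.44,0,0,0]]'
python3 - <<'E'
from h import *
st();
im=viewer.snapshot('top')[170:260,200:320,::-1];im2=viewer.snapshot('scene')[140:260,220:340,::-1]
cv2.imwrite('pics/a2.png',np.hstack([cv2.resize(im,(480,360),interpolation=2)[:,:400],cv2.resize(im2,(360,360),interpolation=2)]))
E
```

```text
time: 2.12
tool_pos: [0.5019, 0.1721, 0.1115]
ee_rot: [3.139, -0.001, 1.507]
wrist_force: [-0.4, -0.2, 0.1]
width: 0.0942
finger_force: 0.0
t2.12 mould tcp mm [ 62.9  -1.3 111.5] F mould [-0.2  0.4  0.1] w 94.2 ff 0.0
```

View pics/a2.png

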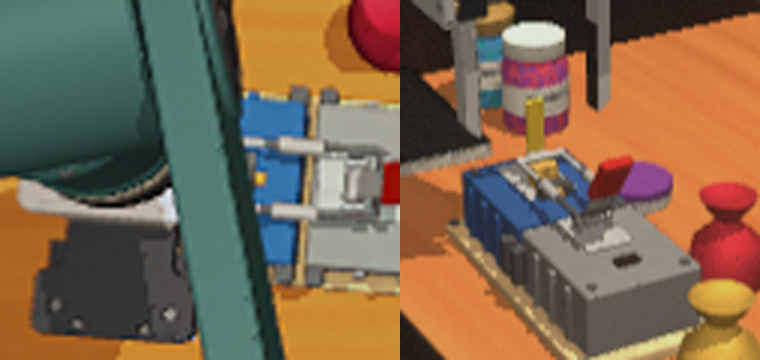

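Tab (535,98–150) sits midway between the tips (470,135)/(597,108). Lower a little and close.

```bash

python3 -m handwheel '[[0,-0.004,0.018,0,0,0],[0,-0.004,0.018,0,0,0],[0,-0.004,0.018,0,0,0]]'
python3 -m handwheel '[[0,0,0,0,0,0],[0,0,0,0,0,0],[0,0,0,0,0,0],[0,0,0,0,0,0],[0,0,0,0,0,0],[0,0,0,0,0,0],[0,0,0,0,0,0],[0,0,0,0,0,0],[0,0,0,0,0,0],[0,0,0,0,0,0]]' 1
python3 -c "
from h import *
st()"
```

```text
time: 2.47
tool_pos: [0.5007, 0.171, 0.1063]
ee_rot: [3.141, -0.0, 1.505]
wrist_force: [-0.6, 0.1, -0.3]
width: 0.0939
finger_force: 0.0
time: 3.3
tool_pos: [0.5005, 0.171, 0.1059]
ee_rot: [-3.142, -0.0, 1.505]
wrist_force: [0.5, 0.2, 0.3]
width: 0.0308
finger_force: 0.0
t3.30 mould tcp mm [ 61.7  -0.  105.9] F mould [ 0.2 -0.5  0.3] w 30.8 ff 0.0
```

```bash

python3 -m handwheel '[[0,0,0,0,0,0],[0,0,0,0,0,0],[0,0,0,0,0,0],[0,0,0,0,0,0],[0,0,0,0,0,0],[0,0,0,0,0,0]]'
python3 -c "
from h import *
st()"
```

```text
time: 3.8
tool_pos: [0.5009, 0.171, 0.106]
ee_rot: [3.141, -0.0, 1.505]
wrist_force: [1.2, 0.2, -0.9]
width: 0.0135
finger_force: 30.0
t3.80 mould tcp mm [ 61.7  -0.4 106. ] F mould [ 0.3 -1.2 -0.9] w 13.5 ff 30.0
```

```bash

python3 -m handwheel '[[-0.004,0,-0.022,0,0.086,0],[-0.008,0,-0.0435,0,0.172,0],[-0.008,0,-0.0435,0,0.172,0]]'
python3 -c "
from h import *
st()"
python3 -m handwheel '[[0.010,0,0,0,-0.01,0],[0.021,0,0,0,-0.02,0],[0.032,0,0,0,-0.03,0],[0.043,0,0,0,-0.042,0],[0.053,0,0,0,-0.055,0],[0.064,0,0,0,-0.065,0],[0.075,0,0,0,-0.08,0],[0.086,0,0,0,-0.092,0],[0.09,0,0,0,-0.092,0],[0.09,0,0,0,-0.092,0]]'
python3 - <<'E'
from h import *
st();print(robot.get_obs()['ee_rot'])
im=viewer.snapshot('top')[170:260,200:320,::-1];im2=viewer.snapshot('scene')[140:260,220:340,::-1]
cv2.imwrite('pics/a3.png',np.hstack([cv2.resize(im,(480,360),interpolation=2)[:,:300],cv2.resize(im2,(480,480),interpolation=2)[:360]]))
E
```

```text
time: 4.05
tool_pos: [0.5009, 0.1684, 0.1155]
ee_rot: [3.14, -0.091, 1.503]
wrist_force: [1.2, 0.1, -0.6]
width: 0.0131
finger_force: 30.0
t4.05 mould tcp mm [ 59.1  -0.6 115.5] F mould [ 0.2 -1.2 -0.6] w 13.1 ff 30.0
time: 4.88
tool_pos: [0.5013, 0.1877, 0.1153]
ee_rot: [-3.141, -0.042, 1.505]
wrist_force: [2.8, -3.1, -4.0]
width: 0.0137
finger_force: 30.0
t4.88 mould tcp mm [ 78.4   0.2 115.3] F mould [-2.9 -3.  -4. ] w 13.7 ff 30.0
[-3.14054089 -0.04179432  1.50516896]
```

View pics/a3.png

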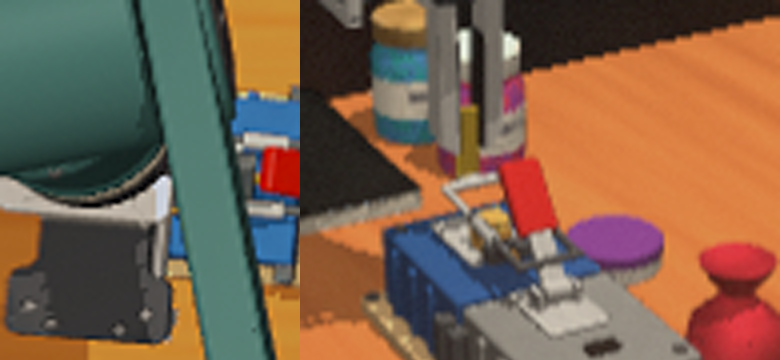

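The claw's bar is lifted and clear of the brass nose at crop (490,225); the lever with the red grip (525,200) is past upright. Lower behind the nose.

```bash

python3 -m handwheel '[[0.002,0,0.018,0,-0.058,0],[0.004,0,0.035,0,-0.116,0],[0.006,0,0.053,0,-0.175,0],[0.0085,0,0.0705,0,-0.233,0],[0.0105,0,0.088,0,-0.293,0],[0.0125,0,0.105,0,-0.353,0],[0.0125,0,0.105,0,-0.353,0]]'
python3 -c "
from h import *
st()"
python3 -m handwheel '[[0.002,0,0.014,0,-0.05,0],[0.003,0,0.028,0,-0.09,0],[0.003,0,0.033,0,-0.11,0],[0.003,0,0.033,0,-0.11,0]]'
python3 - <<'E'
from h import *
st();print(robot.get_obs()['ee_rot'])
im2=viewer.snapshot('scene')[140:240,240:340,::-1]
cv2.imwrite('pics/a4.png',cv2.resize(im2,(580,580),interpolation=2))
E
```

```text
time: 5.57
tool_pos: [0.5016, 0.1918, 0.0948]
ee_rot: [-3.141, 0.143, 1.506]
wrist_force: [2.4, -2.8, -1.1]
width: 0.0132
finger_force: 30.0
t5.57 mould tcp mm [82.5  0.2 94.8] F mould [-2.6 -2.6 -1.1] w 13.2 ff 30.0
time: 5.9
tool_pos: [0.502, 0.1918, 0.0887]
ee_rot: [3.141, 0.199, 1.506]
wrist_force: [2.1, 4.0, -0.5]
width: 0.0137
finger_force: 30.0
t5.90 mould tcp mm [82.6 -0.1 88.7] F mould [ 4.1 -1.8 -0.5] w 13.7 ff 30.0
[3.14118982 0.19854654 1.50582454]
```

View pics/a4.png

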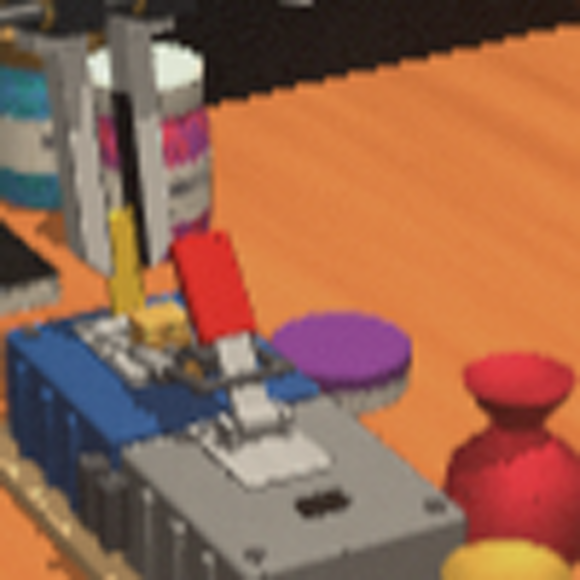

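The bar is down behind the brass nose (160,325); the lever stands past upright, red grip (215,285). Now draw back by feel.

```bash
S='import h;h.st()'
python3 -m handwheel '[[0.001,0,0.005,0,0,0],[0.001,0,0.0075,0,0,0],[0.001,0,0.0075,0,0,0]]' >/dev/null; python3 -c "$S"
python3 -m handwheel '[[-0.0049,0,0.001,0,0,0],[-0.0098,0,0.002,0,0,0],[-0.0147,0,0.003,0,0,0],[-0.0196,0,0.004,0,0,0],[-0.0196,0,0.004,0,0,0]]'  >/dev/null; python3 -c "$S"
python3 -m handwheel '[[-0.0049,0,0.001,0,0,0],[-0.0049,0,0.001,0,0,0]]'  >/dev/null; python3 -c "$S"
python3 -m handwheel '[[-0.0049,0,0.001,0,0,0],[-0.0049,0,0.001,0,0,0]]'  >/dev/null; python3 -c "$S"
```

```text
t6.20 mould tcp mm [81.6 -0.3 87.9] F mould [ 4.  -2.   2.1] w 13.5 ff 30.0
t6.62 mould tcp mm [76.4 -0.3 87.7] F mould [ 3.3 -1.3  2.3] w 13.2 ff 30.0
t6.78 mould tcp mm [75.5 -0.2 87.3] F mould [ 2.1 -2.7  3.5] w 13.7 ff 30.0
t6.95 mould tcp mm [74.5 -0.2 87.2] F mould [ 2.1 -1.9  3.3] w 13.8 ff 30.0
```

```bash
S='import h;h.st()'
for i in 1; do python3 -m handwheel '[[-0.0049,0,0.001,0,0,0],[-0.0049,0,0.001,0,0,0]]'  >/dev/null; python3 -c "$S"
python3 -m handwheel '[[-0.004,0,0.0008,0,0,0],[-0.004,0,0.0008,0,0,0]]'  >/dev/null; python3 -c "$S"
python3 -m handwheel '[[-0.004,0,0.0008,0,0,0],[-0.004,0,0.0008,0,0,0]]'  >/dev/null; python3 -c "$S"; done
```

```text
t7.12 mould tcp mm [73.6 -0.1 87.2] F mould [ 2.3 -1.7  2. ] w 13.5 ff 30.0
t7.28 mould tcp mm [72.9 -0.1 87.2] F mould [ 2.5 -1.6  2.1] w 13.5 ff 30.0
t7.45 mould tcp mm [72.8 -0.1 87.2] F mould [ 4.8 -2.1  2.6] w 13.4 ff 30.0
```

```bash
S='import h;h.st()'
python3 -m handwheel '[[-0.003,0,0.0006,0,0,0],[-0.003,0,0.0006,0,0,0]]'  >/dev/null; python3 -c "$S"
python3 -m handwheel '[[-0.003,0,0.0006,0,0,0],[-0.003,0,0.0006,0,0,0]]'  >/dev/null; python3 -c "$S"
```

```text
t7.62 mould tcp mm [72.7 -0.2 87.2] F mould [ 5.4 -2.6  2.9] w 13.4 ff 30.0
t7.78 mould tcp mm [72.6 -0.1 87.3] F mould [ 6.7 -2.2  2.8] w 13.5 ff 30.0
```

```bash
S='import h;h.st()'
python3 -m handwheel '[[-0.003,0,0.0006,0,0,0],[-0.006,0,0.0012,0,0,0],[-0.006,0,0.0012,0,0,0],[-0.006,0,0.0012,0,0,0],[-0.006,0,0.0012,0,0,0]]'  >/dev/null; python3 -c "$S"
python3 -m handwheel '[[-0.003,0,0.0006,0,0,0],[-0.003,0,0.0006,0,0,0],[-0.003,0,0.0006,0,0,0],[-0.003,0,0.0006,0,0,0],[-0.003,0,0.0006,0,0,0]]'  >/dev/null; python3 -c "$S"
```

```text
t8.20 mould tcp mm [72.4 -0.2 87.3] F mould [ 8.2 -2.2  2.3] w 13.7 ff 30.0
t8.62 mould tcp mm [72.4 -0.2 87.3] F mould [10.3 -1.   2.3] w 13.6 ff 30.0
```

```bash
S='import h;h.st()'
python3 -m handwheel '[[0,0,0,0,0,0],[0,0,0,0,0,0],[0,0,0,0,0,0],[0,0,0,0,0,0],[0,0,0,0,0,0]]' 0 >/dev/null; python3 -c "$S"
python3 -m handwheel '[[0,0,-0.1,0,0,0],[0,0,-0.25,0,0,0],[0,0,-0.4,0,0,0],[0,0,-0.45,0,0,0],[0,0,-0.45,0,0,0],[0,0,-0.45,0,0,0]]' >/dev/null; python3 -c "$S"
python3 - <<'E'
from h import *
print(robot.get_obs()['ee_rot'])
im2=viewer.snapshot('scene')[130:250,220:340,::-1]
cv2.imwrite('pics/a5.png',cv2.resize(im2,(590,590),interpolation=2))
E
```

```text
t9.03 mould tcp mm [68.5  0.5 86.5] F mould [0.5 0.2 0.7] w 43.7 ff 0.0
t9.53 mould tcp mm [ 87.    0.  174.8] F mould [-0.   0.6 -0.2] w 46.9 ff 0.0
[-3.14136429  0.20067249  1.50465365]
```

View pics/a5.png

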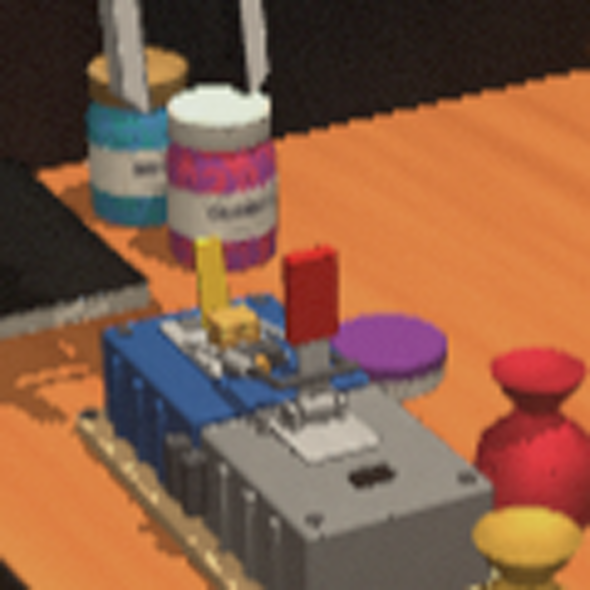

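The claw is hooked behind the brass nose (235,325) with the tab leaning free; the lever stands about upright (grip at (312,295)). Now move to the grip's +x side with shut fingers.

```bash
S='import h;h.st()'
python3 -m handwheel '[[-0.1,0,0.02,0,0.1,0],[-0.2,0,0.08,0,0.2,0],[-0.3,0,0.16,0,0.3,0],[-0.343,0,0.196,0,0.38,0],[-0.343,0,0.196,0,0.38,0],[-0.343,0,0.196,0,0.38,0],[-0.343,0,0.196,0,0.38,0],[-0.343,0,0.196,0,0.38,0],[-0.343,0,0.196,0,0.38,0]]' 1 >/dev/null; python3 -c "$S"
python3 -c "
from h import *
print(go(8,122),robot.get_obs()['ee_rot'])"
```

```text
t10.33 mould tcp mm [ 13.3  -0.  150.6] F mould [0.4 0.7 0.6] w 0.4 ff 0.0
(array([-0.0261, -0.0002,  0.1433]), array([0.    , 0.003 , 0.0019])) [3.14156851e+00 1.56376304e-03 1.50650826e+00]
```

```bash
S='import h;h.st()'
python3 -m handwheel '[[0,0,0.07,0,0,0],[-0.026,0,0.143,0,0,0],[-0.026,0,0.143,0,0,0],[-0.06,0,0.143,0,0,0],[-0.09,0,0.143,0,0,0],[-0.11,0,0.143,0,0,0],[-0.11,0,0.143,0,0,0]]' >/dev/null; python3 -c "$S"
python3 -m handwheel '[[-0.01,0,0,0,0,0],[-0.02,0,0,0,0,0],[-0.02,0,0,0,0,0]]' >/dev/null; python3 -c "$S"
python3 -m handwheel '[[-0.01,0,0,0,0,0],[-0.02,0,0,0,0,0],[-0.02,0,0,0,0,0]]' >/dev/null; python3 -c "$S"
python3 -m handwheel '[[-0.01,0,0,0,0,0],[-0.02,0,0,0,0,0],[-0.02,0,0,0,0,0]]' >/dev/null; python3 -c "$S"
```

```text
t10.92 mould tcp mm [-10.6  -0.7 123.2] F mould [0.2 0.7 0.1] w 0.5 ff 0.0
t11.17 mould tcp mm [-13.7  -0.4 122.8] F mould [ 1.6 -0.7  1.6] w 0.4 ff 0.5
t11.42 mould tcp mm [-17.4  -0.4 122.8] F mould [2.2 0.9 3.5] w 0.6 ff 1.6
t11.67 mould tcp mm [-22.1  -0.3 122.5] F mould [3.7 0.2 3.7] w 0.4 ff 1.7
```

```bash
S='import h;h.st()'
python3 -m handwheel '[[-0.01,0,0,0,0,0],[-0.02,0,0.001,0,0,0],[-0.03,0,0.002,0,0,0],[-0.04,0,0.003,0,0,0],[-0.04,0,0.003,0,0,0]]' >/dev/null; python3 -c "$S"
python3 -m handwheel '[[-0.01,0,0.004,0,0,0],[-0.02,0,0.007,0,0,0],[-0.03,0,0.011,0,0,0],[-0.04,0,0.015,0,0,0],[-0.04,0,0.015,0,0,0]]' >/dev/null; python3 -c "$S"
```

```text
t12.08 mould tcp mm [-30.4  -0.  120.9] F mould [ 2.5 -1.3 -0.2] w 0.5 ff 1.4
t12.50 mould tcp mm [-38.4   0.6 117.9] F mould [ 3.1 -0.3  0. ] w 0.3 ff 1.1
```

```bash
S='import h;h.st()'
python3 -m handwheel '[[-0.012,0,0.007,0,0,0],[-0.024,0,0.014,0,0,0],[-0.036,0,0.021,0,0,0],[-0.048,0,0.028,0,0,0],[-0.048,0,0.028,0,0,0]]' >/dev/null; python3 -c "$S"
python3 -m handwheel '[[-0.012,0,0.01,0,0,0],[-0.024,0,0.02,0,0,0],[-0.036,0,0.032,0,0,0],[-0.036,0,0.032,0,0,0]]' >/dev/null; python3 -c "$S"
python3 - <<'E'
from h import *
im2=viewer.snapshot('scene')[130:250,220:340,::-1]
cv2.imwrite('pics/a6.png',cv2.resize(im2,(590,590),interpolation=2))
E
```

```text
t12.92 mould tcp mm [-48.3   0.5 112.4] F mould [1.6 0.5 0.6] w 0.4 ff 0.5
t13.25 mould tcp mm [-55.5   0.2 106. ] F mould [ 1.1  0.1 -0.1] w 0.5 ff 0.4
```

View pics/a6.png

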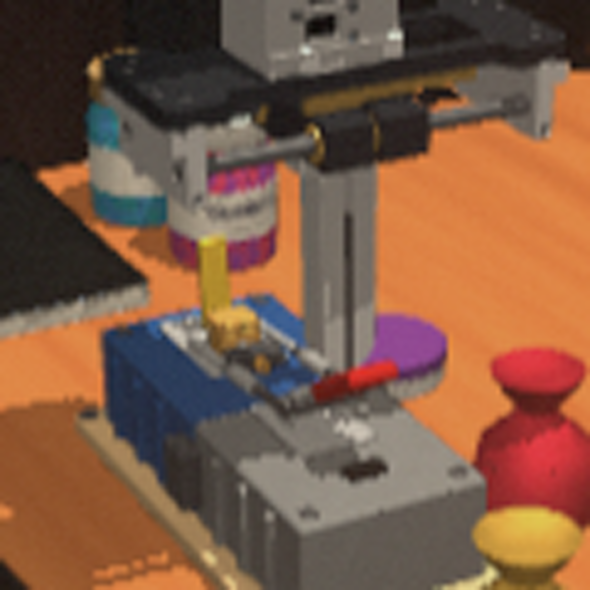

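The gap is shut, the claw still hooked at the nose (235,325), and the lever is well down with the red grip under the fingertips (360,378). Continue down.

```bash
S='import h;h.st()'
python3 -m handwheel '[[-0.01,0,0.012,0,0,0],[-0.02,0,0.024,0,0,0],[-0.03,0,0.036,0,0,0],[-0.03,0,0.045,0,0,0],[-0.03,0,0.045,0,0,0]]' >/dev/null; python3 -c "$S"
python3 -m handwheel '[[-0.01,0,0.01,0,0,0],[-0.02,0,0.022,0,0,0],[-0.03,0,0.034,0,0,0],[-0.035,0,0.045,0,0,0],[-0.035,0,0.045,0,0,0]]' >/dev/null; python3 -c "$S"
python3 -m handwheel '[[-0.01,0,0.01,0,0,0],[-0.02,0,0.02,0,0,0],[-0.02,0,0.02,0,0,0]]' >/dev/null; python3 -c "$S"
```

```text
t13.72 mould tcp mm [-61.4   0.   97.1] F mould [ 0.2 -0.1  0.4] w 0.3 ff 0.1
t14.13 mould tcp mm [-68.2   0.5  87.8] F mould [-0.3 -0.9 -0.7] w 0.3 ff 0.0
t14.38 mould tcp mm [-72.2   0.4  84. ] F mould [ 0.2  0.1 -0. ] w 0.7 ff 0.0
```

```bash
S='import h;h.st()'
python3 -m handwheel '[[0,0,0.008,0,0,0],[0,0,0.016,0,0,0],[0,0,0.016,0,0,0]]' >/dev/null; python3 -c "$S"
python3 -m handwheel '[[0,0,0.006,0,0,0],[0,0,0.012,0,0,0],[0,0,0.012,0,0,0]]' >/dev/null; python3 -c "$S"
python3 - <<'E'
from h import *
im2=viewer.snapshot('scene')[150:250,240:340,::-1]
cv2.imwrite('pics/a7.png',cv2.resize(im2,(590,590),interpolation=2))
E
```

```text
t14.63 mould tcp mm [-71.8   0.3  81. ] F mould [ 0.1 -0.3  0.4] w 1.0 ff 0.0
t14.88 mould tcp mm [-71.7   0.2  78.7] F mould [ 0.3  0.9 -0.2] w 0.3 ff 0.0
```

View pics/a7.png

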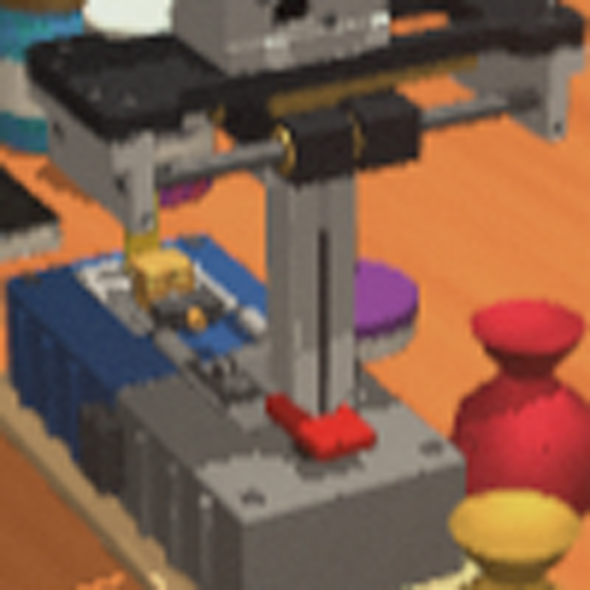

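The red grip (320,425) lies down under the fingers. Press with small steps.

```bash
S='import h;h.st()'
python3 -m handwheel '[[0,0,0.005,0,0,0],[0,0,0.005,0,0,0]]' >/dev/null; python3 -c "$S"
python3 -m handwheel '[[0,0,0.005,0,0,0],[0,0,0.005,0,0,0]]' >/dev/null; python3 -c "$S"
python3 -m handwheel '[[0,0,0.005,0,0,0],[0,0,0.005,0,0,0]]' >/dev/null; python3 -c "$S"
```

```text
t15.10 mould tcp mm [-71.7  -0.1  78.2] F mould [ 1.2  0.8 -0.4] w 0.4 ff 0.3
t15.27 mould tcp mm [-71.8  -0.2  78.1] F mould [0.  1.8 6. ] w 0.6 ff 2.5
t15.43 mould tcp mm [-71.8  -0.2  77.9] F mould [0.5 3.3 9.2] w 0.5 ff 4.3
```

```bash
S='import h;h.st()'
python3 -m handwheel '[[0,0,0.005,0,0,0],[0,0,0.007,0,0,0],[0,0,0.007,0,0,0]]' >/dev/null; python3 -c "$S"
python3 -m handwheel '[[0,0,0,0,0,0],[0,0,0,0,0,0],[0,0,0,0,0,0],[0,0,0,0,0,0],[0,0,0,0,0,0],[0,0,0,0,0,0],[0,0,0,0,0,0]]' >/dev/null; python3 -c "$S"
```

```text
t15.68 mould tcp mm [-71.8  -0.3  77.8] F mould [-0.7  5.8 13.3] w 0.6 ff 6.9
t16.27 mould tcp mm [-71.8  -0.3  77.8] F mould [-0.1  5.5 13. ] w 0.6 ff 6.8
```

```bash
S='import h;h.st()'
python3 -m handwheel '[[0,0,-0.02,0,0,0],[0,0,-0.05,0,0,0],[0,0,-0.2,0,0,0],[0,0,-0.4,0,0,0],[0,0,-0.55,0,0,0],[0,0,-0.55,0,0,0],[0,0,-0.55,0,0,0],[0,0,-0.55,0,0,0]]' >/dev/null; python3 -c "$S"
python3 - <<'E'
from h import *
im2=viewer.snapshot('scene')[150:250,240:340,::-1]
cv2.imwrite('pics/a8.png',cv2.resize(im2,(590,590),interpolation=2))
E
```

```text
t16.93 mould tcp mm [-71.6   0.4 183.7] F mould [ 0.4  0.3 -0.2] w 0.3 ff 0.0
```

View pics/a8.png

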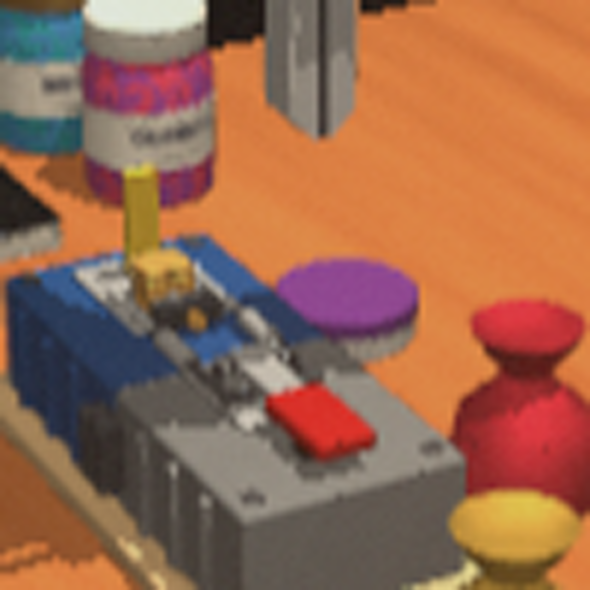

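The lever lies flat (320,425), the halves are shut, and the claw is hooked behind the nose (160,275); the robot is clear.

```bash
python3 -c "
from bench import robot
print(robot.close_job())"
```

```text
the job is handed in; nothing more can be done
None
```

The job is handed in, with no verdict shown: the claw is hooked on the keeper, the lever is down and the halves look shut; I pressed the grip at about 13–14 N for over half a second, never touched the weights or tin, and finished at about 17 s.

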